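# Transfer four sample vials to the sampler tray in draw order

## Robot

A 6-joint arm with a two-finger parallel gripper is mounted at the origin on a cart in front of the work surface, level with it; the furniture and walls round the work are solid. World frame = base frame: x ahead of the robot, y to its left, z up, the work surface at z = 0. Lengths are in m, angles in rad, forces in N, time in s.
With the tool pointing down it reaches from about 0.275 to 0.75 m from the base axis. Payload 10.2 kg.
Tool frame: the origin (TCP) lies between the finger pads; the fingertips stand 17 mm ahead of it and the grasp point (between the pads) lies 2 mm behind it; z points along the fingers, y is the direction in which the jaws open and shut (so a half turn about z gives the same grasp; the last joint's range is limited). The gripper opens to 88 mm and grips with 3 to 60 N. Pads are 18 mm wide; open, the fingers measure 123 mm over their backs; the gripper's body (75 mm by 187 mm) begins 45 mm behind the grasp point.
Start: joints at [0.905, 0.313, 1.498, -0, 1.331, -0.223], TCP at [0.225, 0.474, 0.256] pointing down, gripper open.
Joint ranges: [-2.94, 2.94], [-0.97, 2.17], [0.19, 2.56], [-1.23, 4.37], [0.02, 3.11], [-2.88, 2.88]. Speed limits (rad/s): [2.39, 2.39, 3.01, 3.14, 3.14, 3.14].

## Interface

Orientations are given as a unit quaternion [w, x, y, z].
In Python, from bench import manip, eyes gives the robot as it stands.
- The arm moves only by the tool step_arm, never from a script. Its argument "series" is a list of rows, each an object of numbers: "x", "y", "z": the shift along the tool's x, y, z in m; "roll": the turn about the tool's z in degrees; "hand": the gripper command: -1 is fully open, 1 is shut, values between are in proportion. A call has 1 to 20 rows; each row shifts and turns the commanded pose from where the row before left it, along the tool's axes as they then stand; what a row does not reach is not made up. A row lasts 1/10 s, in which the tool goes at most 50 mm and 8.59 degrees, less where a joint would pass 70% of its speed; a pose out of reach is approached as far as the arm can. A call with a gripper value outside its range is refused whole. The fingers move at their own pace and stop on an object; "force" is the grip in N (left out, the last holds). Time passes only in rows, so rows that do not move let the fingers close. It gives the time, the measured TCP pose, the force and the opening at its end, in the units of the state.
- manip.state(): the state, without advancing time (a new reading comes with each control period).
- eyes.capture(name): name is "scene" or "top"; returns a dict with "img" (480x640x3 uint8, blue, green, red), "z_map" (480x640 float32, m along the optical axis (not along the pixel's ray), 0 where there is no reading), "mtx" (3x3 intrinsics, pixels), "world_from_camera" (4x4, takes a point from camera to world coordinates). Camera axes: x right, y down, z forward; pixel columns grow to the right and rows downward; lengths in m; the calibration is good to about 2 mm. A picture is of the moment at which its call begins.
- manip.finish_job(): hands the job in, once; it reports no verdict.
Trained networks look in the newest picture that a camera, given by its name, has taken for a name from the list of things; names that differ only in an ending like _2 or _b are one class to them, and where a whole thing is asked for, a point or a joint stands for the part that bears it (a point fixed in the world has none). Each returns a list of dicts, best first, with "p" (0 to 1); they miss things now and then, are a little off and sometimes report something else, mostly with a low value. They report only what shows in the picture. A call takes as long as a camera call. They do not tell look-alikes from the thing itself.
- eyes.regions_of(thing, camera): "region" (480x640 bool, what is visible of it) and "bbox" ([left, top, right, bottom] in pixels, round what is visible of it).
The state is a dict: "time": time; "joint_positions": joint angles; "qd": joint speeds; "effort": joint torques, N m; "tcp_pos": TCP position; "orientation": TCP orientation; "wrist_force": force on the tool from outside, world axes, zero at the start; "wrist_torque": the same for the moment, N m; "width": finger opening in m.
Only numpy, scipy, OpenCV 4.12 (cv2) and the standard library are available. Lean on these libraries where they do the work, as an engineer would, in place of code of your own. Each camera call takes 0.05 s, during which the arm holds its last target.

## Task

Four alike sample vials stand in the white transfer rack in the order they were drawn, counted from the end with the carrying handle. Move all four into the empty cups of the aluminium sampler tray in that same order counted from the tray's own handle: the vial nearest the rack's handle goes into the cup nearest the tray's handle, and so on to the far end, each standing upright on the bottom of its cup. Do not tip a vial over, and leave the timer, the weighing boat and the beaker where they are.

Things in the scene. Friction and masses are not known exactly. Their poses are not given: they have to be found in the camera images.
- vial_1_center (a point): Centre (half-way up) of sample vial 1: white plastic, ribbed screw cap as wide as the body, 27 mm diameter, 55 mm tall, about 45 g, z axis up. All four look alike; at the start they stand in a row 1, 2, 3, 4 in the white transfer rack, with vial 1 or vial 4 next to its handle, loosely in 42 mm holes (rack floor 6 mm, top plate 22 mm above the worktop; rack 64 mm wide).
- vial_2_center (a point): Centre (half-way up) of sample vial 2: white plastic, ribbed screw cap as wide as the body, 27 mm diameter, 55 mm tall, about 45 g, z axis up. All four look alike; at the start they stand in a row 1, 2, 3, 4 in the white transfer rack, with vial 1 or vial 4 next to its handle, loosely in 42 mm holes (rack floor 6 mm, top plate 22 mm above the worktop; rack 64 mm wide).
- vial_3_center (a point): Centre (half-way up) of sample vial 3: white plastic, ribbed screw cap as wide as the body, 27 mm diameter, 55 mm tall, about 45 g, z axis up. All four look alike; at the start they stand in a row 1, 2, 3, 4 in the white transfer rack, with vial 1 or vial 4 next to its handle, loosely in 42 mm holes (rack floor 6 mm, top plate 22 mm above the worktop; rack 64 mm wide).
- vial_4_center (a point): Centre (half-way up) of sample vial 4: white plastic, ribbed screw cap as wide as the body, 27 mm diameter, 55 mm tall, about 45 g, z axis up. All four look alike; at the start they stand in a row 1, 2, 3, 4 in the white transfer rack, with vial 1 or vial 4 next to its handle, loosely in 42 mm holes (rack floor 6 mm, top plate 22 mm above the worktop; rack 64 mm wide).
- cup_1: One of four alike round cups in a row on the sampler tray, fixed, empty; which name is where in the row changes. Origin on the cup's axis at its underside, 5 mm above the worktop. Outside 50 mm, bore 42 mm, cups 62 mm apart; inner floor 8 mm and rim 21.5 mm above the worktop. A vial stands in it with 7.5 mm play all round; its centre is then 35.5 mm above the worktop.
- cup_2: One of four alike round cups in a row on the sampler tray, fixed, empty; which name is where in the row changes. Origin on the cup's axis at its underside, 5 mm above the worktop. Outside 50 mm, bore 42 mm, cups 62 mm apart; inner floor 8 mm and rim 21.5 mm above the worktop. A vial stands in it with 7.5 mm play all round; its centre is then 35.5 mm above the worktop.
- cup_3: One of four alike round cups in a row on the sampler tray, fixed, empty; which name is where in the row changes. Origin on the cup's axis at its underside, 5 mm above the worktop. Outside 50 mm, bore 42 mm, cups 62 mm apart; inner floor 8 mm and rim 21.5 mm above the worktop. A vial stands in it with 7.5 mm play all round; its centre is then 35.5 mm above the worktop.
- cup_4: One of four alike round cups in a row on the sampler tray, fixed, empty; which name is where in the row changes. Origin on the cup's axis at its underside, 5 mm above the worktop. Outside 50 mm, bore 42 mm, cups 62 mm apart; inner floor 8 mm and rim 21.5 mm above the worktop. A vial stands in it with 7.5 mm play all round; its centre is then 35.5 mm above the worktop.
- rack_handle: End of the white transfer rack with its bow handle: white block 64 (across) x 24 (along the rack) x 16 mm high, steel bow with a black grip lying across the rack, top 50 mm above the worktop. Fixed, at either end of the rack. Origin at the centre of the block's underside; y axis along the rack (either way), x across. The nearest vial stands 43 mm from it along the rack, each next one 62 mm further.
- tray_handle: End of the aluminium sampler tray with its bow handle, as on the transfer rack but the block is aluminium; grip top 50 mm above the worktop. Fixed, at either end of the tray. Origin at the centre of the block's underside; y axis along the tray (either way), x across. The nearest cup's centre lies 43 mm from it along the tray, each next one 62 mm further.
- timer: Bystander: bench timer, 68x68x19 mm, lying flat behind the work. Origin at the centre of its underside.
- weigh_boat: Bystander: small white weighing boat, 38x52x11 mm. Origin at the centre of its underside.
- beaker: Bystander: clear beaker, 54 mm wide, 70 mm tall, behind the work beside the instruments. Origin at the centre of its underside. (Solid bench instruments up to about 0.25 m tall begin 0.53 m ahead of the robot, close behind both racks; the strip in front of them is free.)
Things that resemble listed ones, but are neither listed nor needed, are in the scene too. What is shaped like the part that bears vial_4_center but red is not meant.

How it is judged:
By the outcome, as a careful person would: the job done as asked, in the order asked, and still so for the second after the job is handed in, with the robot touching nothing.
It also fails if it takes over 104 s, if anything falls off the work surface, if the arm or the gripper's body presses on something with over 40 N, if the wrist force passes 120 N, or if a joint passes its speed limit or range.

## Working session

There is one attempt and no reset: what is moved stays moved. The work goes in short steps, Python scripts to look and compute and a tool call to move; the robot and the scene stay as the last step left them, time stands still between calls to the robot, and variables do not carry over. Pictures are saved under pics/ and viewed, and the job is handed in when it is done.

Besides the shell and the picture viewer there is one more tool, called after "Call:" by a JSON object that holds its "fn" and its "kwargs". step_arm: Moves the arm, as the interface text tells. Its arguments: {"type":"object","properties":{"series":{"type":"array","items":{"type":"object","properties":{"x":{"type":"number"},"y":{"type":"number"},"z":{"type":"number"},"roll":{"type":"number"},"hand":{"type":"number"}}}},"force":{"type":"number"}},"required":["series"]}

```bash
mkdir -p pics; ls
python3 - <<'E'
from bench import manip, eyes
import cv2
s=manip.state();print({k:s[k] for k in('time','tcp_pos','orientation','width','joint_positions')})
for n in('scene','top'):
    c=eyes.capture(n);cv2.imwrite(f'pics/{n}0.png',c['img']);print(n,c['mtx'].tolist(),c['world_from_camera'].round(3).tolist())
E
```

```text
pics
{'time': 0.0, 'tcp_pos': array([0.22479027, 0.4741947 , 0.2551684 ]), 'orientation': array([-2.92315379e-04,  2.19574696e-01,  9.75595474e-01, -5.81919431e-04]), 'width': 0.08788390817923566, 'joint_positions': array([ 9.04640971e-01,  3.13452940e-01,  1.49841361e+00,  2.77961405e-05,
        1.33102825e+00, -2.23404867e-01])}
scene [[516.4923337256248, 0.0, 313.09631394451736], [0.0, 516.4923337256248, 248.9903887925445], [0.0, 0.0, 1.0]] [[-0.729, -0.245, 0.64, -0.251], [-0.685, 0.289, -0.669, 0.808], [-0.021, -0.925, -0.378, 0.531], [0.0, 0.0, 0.0, 1.0]]
top [[599.651263377808, 0.0, 321.34166549165604], [0.0, 599.651263377808, 229.69030295882132], [0.0, 0.0, 1.0]] [[-0.01, -0.997, 0.07, 0.44], [-1.0, 0.009, -0.003, 0.002], [0.003, -0.07, -0.998, 1.365], [0.0, 0.0, 0.0, 1.0]]
```

View pics/scene0.png

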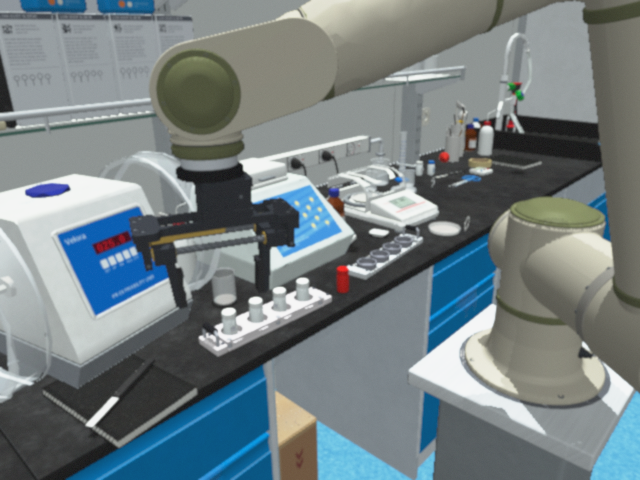

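View pics/top0.png

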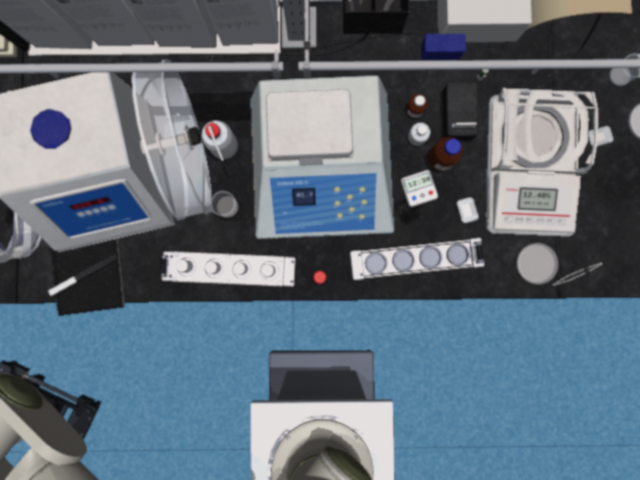

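The top view shows the rack at u 163–296, v 252–286, with its dark bow at the left end (165,265). The tray is at u 350–484, v 238–278, with its bow at the right end (480,252). A red look-alike vial stands at (320,277). Next I'll take close crops and measurements.

```bash
cat > h.py <<'E'
from bench import manip, eyes
import cv2, numpy as np
def pts(c,mask):
    v,u=np.nonzero(mask&(c['z_map']>0)); z=c['z_map'][v,u]
    K=c['mtx'];p=np.stack([(u-K[0,2])/K[0,0]*z,(v-K[1,2])/K[1,1]*z,z,np.ones_like(z)])
    return (c['world_from_camera']@p)[:3].T
def detect(names,cams=('top','scene')):
    for n in cams:
        c=eyes.capture(n)
        for t in names:
            for r in eyes.regions_of(t,n):
                P=pts(c,r['region'])
                if len(P)<5: print(n,t,round(r['p'],2),r['bbox'],'nopts');continue
                zt=np.percentile(P[:,2],95); T=P[P[:,2]>zt-.006]
                mm=(T.max(0)+T.min(0))/2
                print(n,t,round(r['p'],2),np.array(r['bbox']).tolist(),'ztop%.4f'%zt,'topmid',mm.round(4),'med',np.median(P,0).round(4),len(P))
E
python3 - <<'E'
from h import *
detect(['vial_1_center','cup_1','rack_handle','tray_handle','weigh_boat','timer','beaker'])
a=cv2.imread('pics/top0.png');cv2.imwrite('pics/crop_top.png',cv2.resize(a[225:300,155:335],None,fx=4.4,fy=4.4,interpolation=2))
cv2.imwrite('pics/crop_top2.png',cv2.resize(a[225:300,335:500],None,fx=4.4,fy=4.4,interpolation=2))
b=cv2.imread('pics/scene0.png');cv2.imwrite('pics/crop_sc.png',cv2.resize(b[220:360,190:440],None,fx=3.2,fy=3.2,interpolation=2))
E
```

```text
top vial_1_center 0.74 [459.4, 198.5, 477.6, 219.4] ztop0.0112 topmid [ 0.5784 -0.3357  0.0101] med [ 0.5785 -0.3375  0.0034] 350
top vial_1_center 0.64 [260.3, 262.8, 273.9, 273.7] ztop0.0634 topmid [0.4463 0.1155 0.0619] med [0.4452 0.1145 0.0594] 120
top vial_1_center 0.17 [470.8, 239.0, 483.2, 267.9] ztop0.0509 topmid [ 0.4803 -0.3476  0.0511] med [ 0.4801 -0.3468  0.0174] 333
top cup_1 0.74 [365.5, 252.7, 386.2, 275.0] ztop0.0233 topmid [ 0.4598 -0.1243  0.023 ] med [ 0.4589 -0.1254  0.0089] 411
top cup_1 0.69 [393.7, 250.6, 416.8, 267.9] ztop0.0230 topmid [ 0.4648 -0.1858  0.022 ] med [ 0.465  -0.1865  0.0086] 374
top cup_1 0.67 [417.7, 246.2, 440.6, 263.3] ztop0.0239 topmid [ 0.4731 -0.2481  0.0238] med [ 0.4727 -0.2497  0.009 ] 365
top cup_1 0.56 [447.7, 247.2, 473.5, 265.3] ztop0.0237 topmid [ 0.4771 -0.3088  0.0226] med [ 0.4774 -0.3111  0.009 ] 371
top rack_handle 0.79 [159.5, 252.8, 172.9, 280.6] ztop0.0507 topmid [0.4573 0.3454 0.0493] med [0.4565 0.3424 0.0188] 302
top tray_handle 0.87 [469.5, 239.8, 484.9, 264.9] ztop0.0510 topmid [ 0.4803 -0.3476  0.0511] med [ 0.4812
[... 805 characters left out ...]
0] ztop0.0212 topmid [ 0.4762 -0.3045  0.0193] med [ 0.4762 -0.3135  0.0149] 180
scene rack_handle 0.69 [199.6, 320.0, 226.3, 356.4] ztop0.0485 topmid [0.4551 0.3466 0.047 ] med [0.4494 0.3481 0.0155] 583
scene tray_handle 0.53 [400.7, 222.4, 426.9, 243.7] ztop0.0473 topmid [ 0.4782 -0.3497  0.0463] med [ 0.4777 -0.3505  0.0166] 250
scene weigh_boat 0.57 [368.9, 231.8, 386.3, 238.6] ztop0.0104 topmid [ 0.5753 -0.3361  0.0084] med [ 0.5823 -0.3437  0.0048] 126
scene timer 0.58 [200.5, 319.4, 228.1, 354.0] ztop0.0488 topmid [0.4551 0.3467 0.0471] med [0.4511 0.3484 0.0156] 543
scene beaker 0.71 [213.7, 264.5, 238.7, 302.6] ztop0.0671 topmid [0.5901 0.2112 0.0659] med [0.575  0.2192 0.0429] 820
```

View pics/crop_top.png

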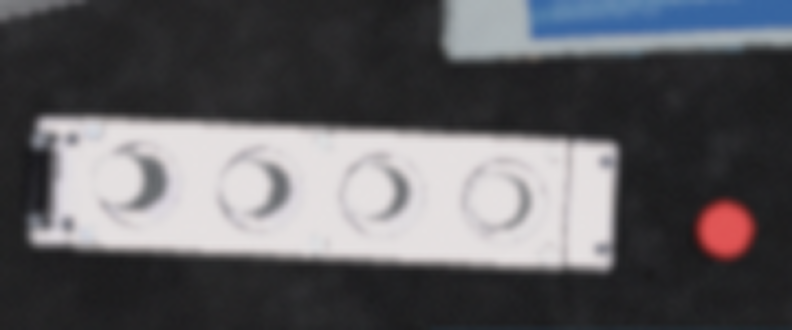

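View pics/crop_top2.png

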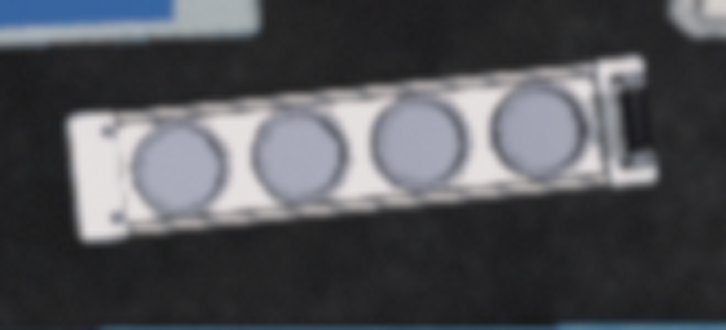

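View pics/crop_sc.png

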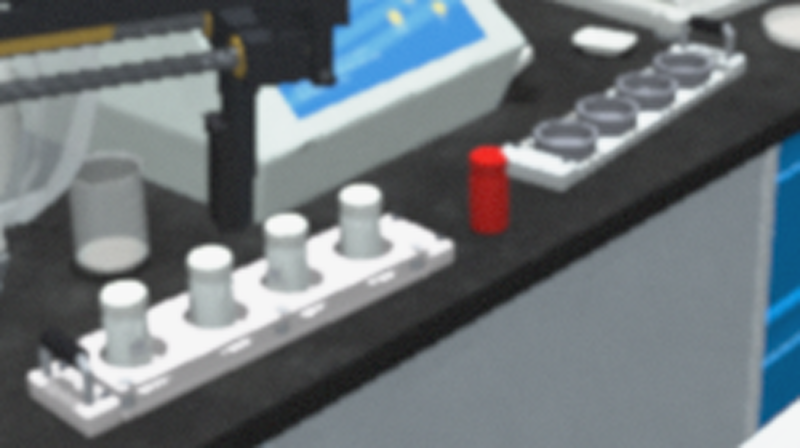

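The handles are confirmed: the rack's bow is at its left (+y) end and the tray's at its right (−y) end. What could be taken for a vial: four white ones near (185,266), (213,268), (240,268) and (268,270), plus the red one at (320,277), which I reject. Next come exact positions and a height map of what is behind.

Run:
```python
from h import *
for n in('top','scene'):
    c=eyes.capture(n);P=pts(c,np.ones((480,640),bool));I=c['img'][c['z_map']>0].astype(int)
    m=(P[:,2]>.045)&(P[:,2]<.075)&(P[:,0]>.4)&(P[:,0]<.5)&(P[:,1]>-.0)&(P[:,1]<.34)
    Q=P[m];C=I[m]
    k=(C.max(1)-C.min(1)<60);Q=Q[k]
    for y0 in(.302,.24,.178,.116):
        q=Q[abs(Q[:,1]-y0)<.028]
        if len(q)<5: print(n,y0,len(q));continue
        t=q[q[:,2]>q[:,2].max()-.008]
        print(n,y0,len(q),'mid',((q.max(0)+q.min(0))/2).round(4),'top z',np.percentile(q[:,2],[50,95]).round(4),'meantop',t.mean(0).round(4), 'ext',np.ptp(q,0).round(3))
    for nm,y0 in(('rh',.345),('th',-.348)):
        g=P[(abs(P[:,1]-y0)<.035)&(abs(P[:,0]-.47)<.06)&(P[:,2]>.03)&(P[:,2]<.07)]
        print(n,nm,'bow',g.min(0).round(4),g.max(0).round(4),len(g))
    if n=='top':
        for z0 in(.03,.085):
            print('front x of things above',z0)
            for y in np.arange(-.5,.5,.04):
                s=P[(P[:,1]>y)&(P[:,1]<y+.04)&(P[:,2]>z0)&(P[:,0]>.5)&(P[:,0]<.8)]
                if len(s): print('%.2f'%y,'%.3f z%.3f'%(s[:,0].min(),s[s[:,0].argmin(),2]),end=' | ')
            print()
```

```text
top 0.302 130 mid [0.4568 0.3014 0.0565] top z [0.0597 0.0651] meantop [0.4567 0.3014 0.0622] ext [0.024 0.028 0.022]
top 0.24 127 mid [0.453  0.2385 0.0558] top z [0.0596 0.0643] meantop [0.4532 0.2387 0.0613] ext [0.026 0.027 0.021]
top 0.178 122 mid [0.4502 0.1776 0.0569] top z [0.0598 0.0638] meantop [0.4492 0.1775 0.0625] ext [0.026 0.025 0.023]
top 0.116 119 mid [0.4452 0.1151 0.0564] top z [0.0597 0.0639] meantop [0.4463 0.1156 0.062 ] ext [0.026 0.026 0.023]
top rh bow [0.4342 0.31   0.0302] [0.4828 0.3534 0.0654] 139
top th bow [ 0.4563 -0.3824  0.0303] [ 0.5296 -0.3416  0.0556] 123
front x of things above 0.03
-0.50 0.520 z0.031 | -0.46 0.522 z0.036 | -0.42 0.525 z0.036 | -0.38 0.500 z0.048 | -0.34 0.680 z0.084 | -0.30 0.669 z0.038 | -0.26 0.676 z0.076 | -0.22 0.730 z0.041 | -0.18 0.524 z0.073 | -0.14 0.523 z0.072 | -0.10 0.523 z0.074 | -0.06 0.521 z0.071 | -0.02 0.520 z0.071 | 0.02 0.518 z0.072 | 0.06 0.516 z0.071 | 0.10 0.516 z0.076 | 0.14 0.562 z0.073 | 0.18 0.565 z0.070 | 0.22 0.559 z0.162 | 0.26 0.548 z0.173 | 0.30 0.543 z0.064 | 0.34 0.534 z0.064 | 0.38 0.526 z0.066 |
[... 495 characters left out ...]
 z0.091 | 0.34 0.539 z0.087 | 0.38 0.531 z0.091 | 0.42 0.521 z0.087 | 0.46 0.512 z0.089 | 
scene 0.302 171 mid [0.455  0.302  0.0537] top z [0.0578 0.0616] meantop [0.4536 0.3035 0.0595] ext [0.026 0.027 0.017]
scene 0.24 158 mid [0.4503 0.2396 0.0536] top z [0.0573 0.0614] meantop [0.449  0.2406 0.0591] ext [0.027 0.026 0.017]
scene 0.178 139 mid [0.4476 0.1784 0.0538] top z [0.0576 0.0614] meantop [0.4464 0.18   0.0594] ext [0.026 0.027 0.017]
scene 0.116 128 mid [0.4433 0.117  0.0539] top z [0.0569 0.0614] meantop [0.4413 0.1179 0.0591] ext [0.028 0.025 0.017]
scene rh bow [0.4288 0.3102 0.0301] [0.4795 0.3529 0.0623] 244
scene th bow [ 0.4541 -0.3827  0.03  ] [ 0.5277 -0.3399  0.0515] 85
```

Vial tops measure about 61 mm in both views, which agrees with the text. They stand at about (.456,.302), (.452,.239), (.449,.178) and (.445,.116). The cups are at about (.477,-.310), (.472,-.248), (.465,-.186) and (.460,-.125), about 62 mm apart with their rims at 21–23 mm. I'll keep the jaws along y and take the vial farthest from the rack handle first, to the cup farthest from the tray handle.

Call:
{"fn": "step_arm", "kwargs": {"series": [{"roll": -8.45,"hand": 0},{"roll": -8.45,"hand": 0},{"roll": -8.45,"hand": 0},{"x": -0.022,"y": -0.036,"z": 0.0055,"hand": 0},{"x": -0.022,"y": -0.036,"z": 0.0055,"hand": 0},{"x": -0.022,"y": -0.036,"z": 0.0055,"hand": 0},{"x": -0.022,"y": -0.036,"z": 0.0055,"hand": 0},{"x": -0.022,"y": -0.036,"z": 0.0055,"hand": 0},{"x": -0.022,"y": -0.036,"z": 0.0055,"hand": 0},{"x": -0.022,"y": -0.036,"z": 0.0055,"hand": 0},{"x": -0.022,"y": -0.036,"z": 0.0055,"hand": 0},{"x": -0.022,"y": -0.036,"z": 0.0055,"hand": 0},{"x": -0.022,"y": -0.036,"z": 0.0055,"hand": 0},{"hand": 0},{"hand": 0}], "force": 15}}

```text
$.series[0]: bad value
```

Call:
{"fn": "step_arm", "kwargs": {"series": [{"x": 0,"y": 0,"z": 0,"roll": -8.45,"hand": 0.01},{"x": 0,"y": 0,"z": 0,"roll": -8.45,"hand": 0.01},{"x": 0,"y": 0,"z": 0,"roll": -8.45,"hand": 0.01}], "force": 15}}

```text
time: 1.3
tcp_pos: [0.225, 0.4744, 0.2557]
orientation: [-0.0, -0.003, 1.0, -0.0]
wrist_force: [0.2, 0.3, 0.2]
width: 0.0665
```

Call:
{"fn": "step_arm", "kwargs": {"series": [{"x": -0.022,"y": -0.036,"z": 0.0055,"roll": 0,"hand": 0.01},{"x": -0.022,"y": -0.036,"z": 0.0055,"roll": 0,"hand": 0.01},{"x": -0.022,"y": -0.036,"z": 0.0055,"roll": 0,"hand": 0.01},{"x": -0.022,"y": -0.036,"z": 0.0055,"roll": 0,"hand": 0.01},{"x": -0.022,"y": -0.036,"z": 0.0055,"roll": 0,"hand": 0.01},{"x": -0.022,"y": -0.036,"z": 0.0055,"roll": 0,"hand": 0.01},{"x": -0.022,"y": -0.036,"z": 0.0055,"roll": 0,"hand": 0.01},{"x": -0.022,"y": -0.036,"z": 0.0055,"roll": 0,"hand": 0.01},{"x": -0.022,"y": -0.036,"z": 0.0055,"roll": 0,"hand": 0.01},{"x": -0.022,"y": -0.036,"z": 0.0055,"roll": 0,"hand": 0.01},{"x": 0,"y": 0,"z": 0,"roll": 0,"hand": 0.01},{"x": 0,"y": 0,"z": 0,"roll": 0,"hand": 0.01},{"x": 0,"y": 0,"z": 0,"roll": 0,"hand": 0.01}]}}

```text
time: 2.6
tcp_pos: [0.4444, 0.115, 0.2009]
orientation: [0.0, -0.0, 1.0, 0.0]
wrist_force: [0.2, 0.6, 0.3]
width: 0.0434
```

Call:
{"fn": "step_arm", "kwargs": {"series": [{"x": 0,"y": 0,"z": 0.04,"roll": 0,"hand": 0.01},{"x": 0,"y": 0,"z": 0.04,"roll": 0,"hand": 0.01},{"x": 0,"y": 0,"z": 0.02,"roll": 0,"hand": 0.01},{"x": 0,"y": 0,"z": 0,"roll": 0,"hand": 0.01},{"x": 0,"y": 0,"z": 0,"roll": 0,"hand": 0.01}]}}

```text
time: 3.1
tcp_pos: [0.445, 0.115, 0.1016]
orientation: [0.0, -0.001, 1.0, 0.0]
wrist_force: [0.0, 0.7, 0.4]
width: 0.0436
```

Run:
```python
from h import *
for n in('scene','top'):
    a=eyes.capture(n)['img']
    a=a[160:360,180:430] if n=='scene' else a[200:330,150:340]
    cv2.imwrite(f'pics/{n}1.png',cv2.resize(a,None,fx=3,fy=3,interpolation=2))
```

```text
(no output)
```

View pics/scene1.png

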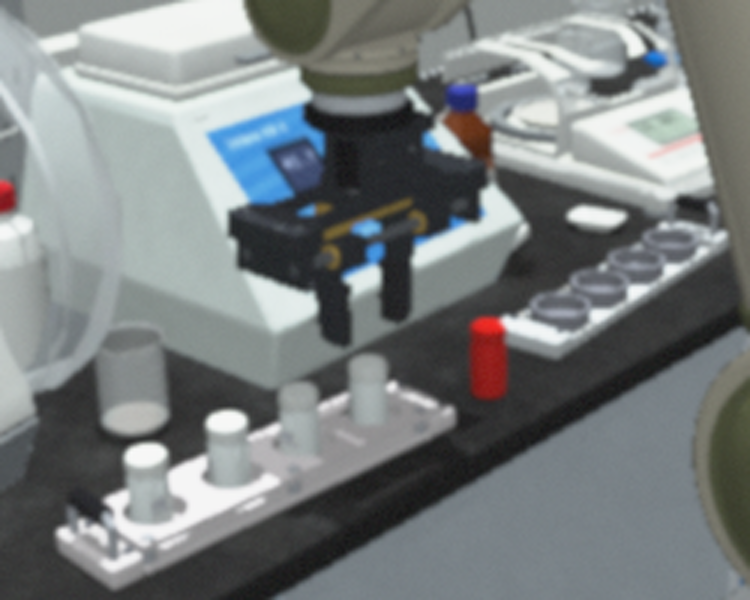

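View pics/top1.png

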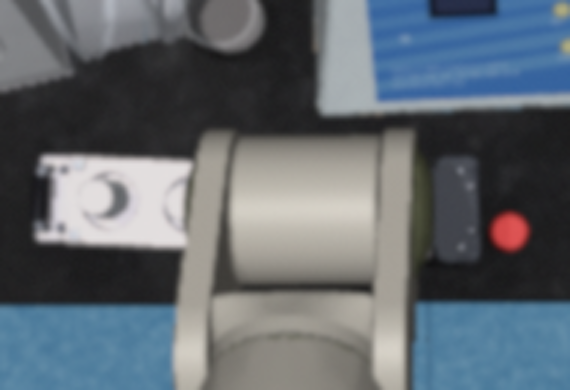

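The scene crop shows the fingers straddling the last vial at (368,385), clear of its neighbour at (298,415). The top crop shows the gripper clear of the instruments. Descending and gripping.

Call:
{"fn": "step_arm", "kwargs": {"series": [{"x": 0,"y": 0.001,"z": 0.02,"roll": 0,"hand": 0.01},{"x": 0,"y": 0,"z": 0.02,"roll": 0,"hand": 0.01},{"x": 0,"y": 0,"z": 0.015,"roll": 0,"hand": 0.01},{"x": 0,"y": 0,"z": 0,"roll": 0,"hand": 0.01},{"x": 0,"y": 0,"z": 0,"roll": 0,"hand": 0.6},{"x": 0,"y": 0,"z": 0,"roll": 0,"hand": 0.6},{"x": 0,"y": 0,"z": 0,"roll": 0,"hand": 0.6},{"x": 0,"y": 0,"z": 0,"roll": 0,"hand": 0.6},{"x": 0,"y": 0,"z": 0,"roll": 0,"hand": 0.6},{"x": 0,"y": 0,"z": 0,"roll": 0,"hand": 0.6}], "force": 15}}

```text
time: 4.2
tcp_pos: [0.4455, 0.1153, 0.0467]
orientation: [0.001, 0.0, 1.0, -0.0]
wrist_force: [-1.9, -0.1, 7.3]
width: 0.0266
```

Call:
{"fn": "step_arm", "kwargs": {"series": [{"x": 0,"y": 0,"z": -0.01,"roll": 0,"hand": 0.6},{"x": 0,"y": 0,"z": -0.02,"roll": 0,"hand": 0.6},{"x": 0,"y": 0,"z": -0.03,"roll": 0,"hand": 0.6},{"x": 0,"y": 0,"z": -0.03,"roll": 0,"hand": 0.6},{"x": 0,"y": 0,"z": -0.03,"roll": 0,"hand": 0.6},{"x": 0,"y": 0,"z": 0,"roll": 0,"hand": 0.6},{"x": 0,"y": 0,"z": 0,"roll": 0,"hand": 0.6}]}}

```text
time: 4.9
tcp_pos: [0.4447, 0.1153, 0.1661]
orientation: [0.0, 0.0, 1.0, 0.0]
wrist_force: [-0.5, 0.4, -0.2]
width: 0.0265
```

Run:
```python
from h import *
for n in('scene',):
    c=eyes.capture(n);a=c['img'][100:360,180:430]
    cv2.imwrite(f'pics/{n}2.png',cv2.resize(a,None,fx=2.3,fy=2.3,interpolation=2))
```

```text
(no output)
```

View pics/scene2.png

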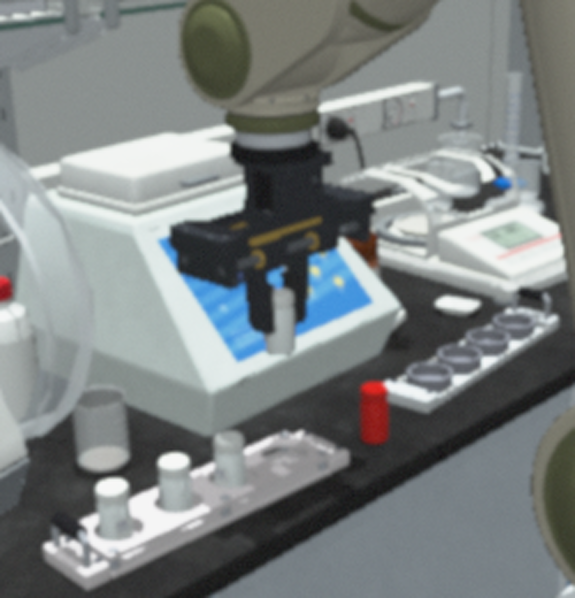

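The vial hangs upright between the fingers at (280,320), and the other three are undisturbed. Now to the cup farthest from the tray handle.

Call:
{"fn": "step_arm", "kwargs": {"series": [{"x": -0.0025,"y": -0.04,"z": 0,"roll": 0,"hand": 0.6},{"x": -0.0025,"y": -0.04,"z": 0,"roll": 0,"hand": 0.6},{"x": -0.0025,"y": -0.04,"z": 0,"roll": 0,"hand": 0.6},{"x": -0.0025,"y": -0.04,"z": 0,"roll": 0,"hand": 0.6},{"x": -0.0025,"y": -0.04,"z": 0,"roll": 0,"hand": 0.6},{"x": -0.0025,"y": -0.04,"z": 0,"roll": 0,"hand": 0.6},{"x": 0,"y": 0,"z": 0,"roll": 0,"hand": 0.6},{"x": 0,"y": 0,"z": 0.03,"roll": 0,"hand": 0.6},{"x": 0,"y": 0,"z": 0.03,"roll": 0,"hand": 0.6},{"x": 0,"y": 0,"z": 0,"roll": 0,"hand": 0.6},{"x": 0,"y": 0,"z": 0,"roll": 0,"hand": 0.6}]}}

```text
time: 6.05
tcp_pos: [0.4596, -0.1242, 0.1057]
orientation: [-0.001, -0.0, 1.0, 0.0]
wrist_force: [0.3, 0.2, -0.3]
width: 0.0269
```

Run:
```python
from h import *
c=eyes.capture('scene');a=c['img'][150:330,250:450]
cv2.imwrite('pics/scene3.png',cv2.resize(a,None,fx=3.3,fy=3.3,interpolation=2))
# vial in hand: bright points in z .05-.09
P=pts(c,np.ones((480,640),bool));I=c['img'][c['z_map']>0].astype(int)
m=(abs(P[:,1]+.1245)<.03)&(abs(P[:,0]-.46)<.03)&(P[:,2]>.05)&(P[:,2]<.13)&(I.min(1)>120)
q=P[m];print(len(q),q.min(0),q.max(0))
```

```text
133 [ 0.44197988 -0.12922084  0.06374083] [ 0.46378438 -0.1082181   0.11926646]
```

View pics/scene3.png

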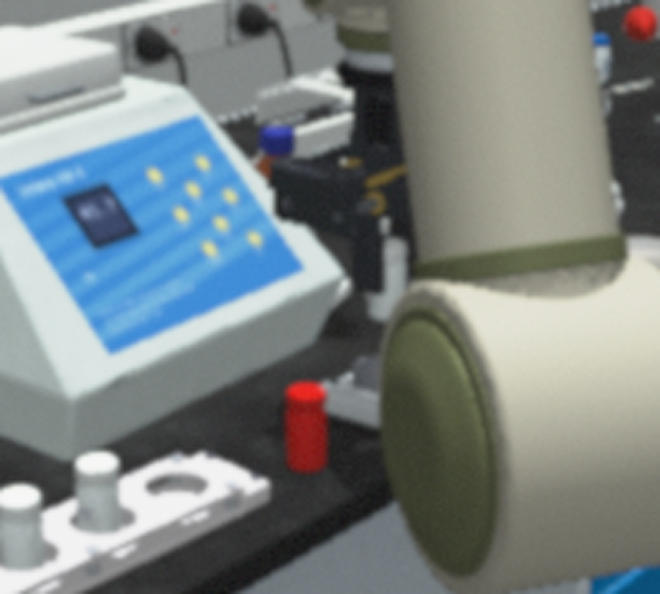

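The vial hangs at z .064–.119, so its bottom is 41 mm below the TCP as expected. Lowering 56 mm and releasing.

Call:
{"fn": "step_arm", "kwargs": {"series": [{"x": 0,"y": 0,"z": 0.02,"roll": 0,"hand": 0.6},{"x": 0,"y": 0,"z": 0.02,"roll": 0,"hand": 0.6},{"x": 0,"y": 0,"z": 0.01,"roll": 0,"hand": 0.6},{"x": 0,"y": 0,"z": 0.006,"roll": 0,"hand": 0.6},{"x": 0,"y": 0,"z": 0,"roll": 0,"hand": 0.6},{"x": 0,"y": 0,"z": 0,"roll": 0,"hand": 0.6}]}}

```text
time: 6.7
tcp_pos: [0.4602, -0.1249, 0.0505]
orientation: [0.001, 0.0, 1.0, -0.0]
wrist_force: [-0.2, -0.1, 0.4]
width: 0.0263
```

Call:
{"fn": "step_arm", "kwargs": {"series": [{"x": 0,"y": 0,"z": 0,"roll": 0,"hand": 0.3},{"x": 0,"y": 0,"z": 0,"roll": 0,"hand": 0.2},{"x": 0,"y": 0,"z": 0,"roll": 0,"hand": 0.1},{"x": 0,"y": 0,"z": 0,"roll": 0,"hand": 0.01},{"x": 0,"y": 0,"z": 0,"roll": 0,"hand": 0.01},{"x": 0,"y": 0,"z": 0,"roll": 0,"hand": 0.01},{"x": 0,"y": 0,"z": -0.015,"roll": 0,"hand": 0.01},{"x": 0,"y": 0,"z": -0.02,"roll": 0,"hand": 0.01},{"x": 0,"y": 0,"z": -0.04,"roll": 0,"hand": 0.01},{"x": 0,"y": 0,"z": -0.04,"roll": 0,"hand": 0.01},{"x": 0,"y": 0,"z": -0.005,"roll": 0,"hand": 0.01}]}}

```text
time: 7.8
tcp_pos: [0.4612, -0.1255, 0.1738]
orientation: [0.003, 0.0, 1.0, -0.002]
wrist_force: [-0.3, 0.1, 0.2]
width: 0.0436
```

Call:
{"fn": "step_arm", "kwargs": {"series": [{"x": 0.0015,"y": 0.043,"z": 0,"roll": 0,"hand": 0.01},{"x": 0.0015,"y": 0.043,"z": 0,"roll": 0,"hand": 0.01},{"x": 0.0015,"y": 0.043,"z": 0,"roll": 0,"hand": 0.01},{"x": 0.0015,"y": 0.043,"z": 0,"roll": 0,"hand": 0.01},{"x": 0.0015,"y": 0.043,"z": 0,"roll": 0,"hand": 0.01},{"x": 0.0015,"y": 0.043,"z": 0,"roll": 0,"hand": 0.01},{"x": 0.0015,"y": 0.043,"z": 0,"roll": 0,"hand": 0.01},{"x": 0,"y": 0,"z": 0.03,"roll": 0,"hand": 0.01},{"x": 0,"y": 0,"z": 0.04,"roll": 0,"hand": 0.01},{"x": 0,"y": 0,"z": 0,"roll": 0,"hand": 0.01},{"x": 0,"y": 0,"z": 0,"roll": 0,"hand": 0.01}]}}

```text
time: 8.9
tcp_pos: [0.4493, 0.1762, 0.0999]
orientation: [-0.001, 0.0, 1.0, -0.0]
wrist_force: [-0.3, -0.4, 0.0]
width: 0.0437
```

```bash
cat >> h.py <<'E'
def vials(n='top'):
    c=eyes.capture(n);P=pts(c,np.ones((480,640),bool));I=c['img'][c['z_map']>0].astype(int)
    m=(P[:,2]>.05)&(P[:,2]<.075)&(P[:,0]>.41)&(P[:,0]<.5)&(abs(P[:,1])<.38)&(I.max(1)-I.min(1)<60)&(I.min(1)>90)
    Q=P[m];print(n,end=' ')
    for y0 in(.302,.24,.178,.116,-.125,-.187,-.249,-.311):
        q=Q[abs(Q[:,1]-y0)<.025]
        if len(q)>20: print(y0,((q.max(0)+q.min(0))/2)[:2].round(4),'top %.4f'%np.percentile(q[:,2],80),'ext',np.ptp(q,0).round(3),end='; ')
    print();return c
E
python3 - <<'E'
from h import *
c=vials('scene');a=c['img'][180:350,180:430]
d=vials('top')['img'][225:300,150:500]
a=cv2.resize(a,None,fx=3,fy=3,interpolation=2);d=cv2.resize(d,(750,160))
cv2.imwrite('pics/s4.png',a);cv2.imwrite('pics/t4.png',d)
E
```

```text
scene 0.302 [0.4556 0.3019] top 0.0609 ext [0.026 0.026 0.012]; 0.24 [0.4508 0.2402] top 0.0608 ext [0.028 0.025 0.013]; 0.178 [0.4481 0.179 ] top 0.0608 ext [0.025 0.026 0.012]; -0.125 [ 0.4582 -0.124 ] top 0.0623 ext [0.026 0.027 0.014]; 
top -0.125 [ 0.4602 -0.1236] top 0.0639 ext [0.026 0.025 0.018];
```

View pics/s4.png

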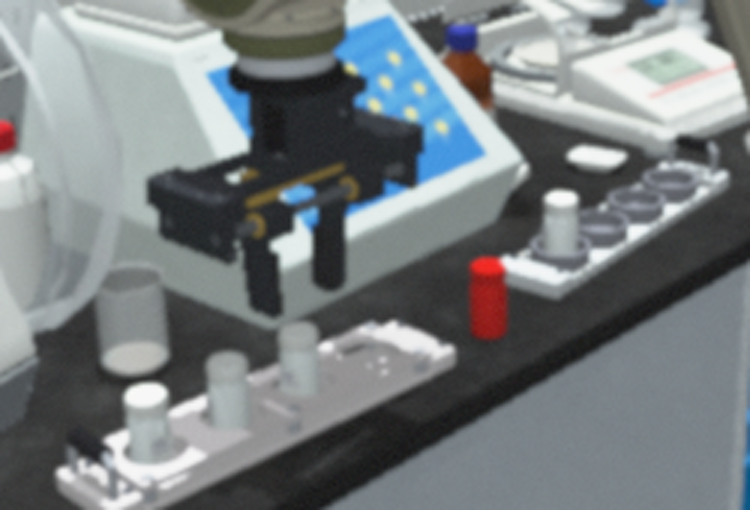

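View pics/t4.png

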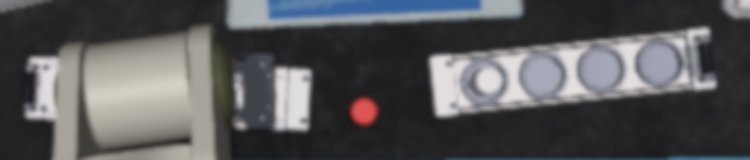

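The first vial stands upright in the far cup: (562,225) in the scene crop, top 62–64 mm, consistent with the 8 mm floor. Next is the third vial from the rack handle.

Call:
{"fn": "step_arm", "kwargs": {"series": [{"x": 0,"y": 0.002,"z": 0.02,"roll": 0,"hand": 0.01},{"x": 0,"y": 0,"z": 0.02,"roll": 0,"hand": 0.01},{"x": 0,"y": 0,"z": 0.014,"roll": 0,"hand": 0.01},{"x": 0,"y": 0,"z": 0,"roll": 0,"hand": 0.01},{"x": 0,"y": 0,"z": 0,"roll": 0,"hand": 0.6},{"x": 0,"y": 0,"z": 0,"roll": 0,"hand": 0.6},{"x": 0,"y": 0,"z": 0,"roll": 0,"hand": 0.6},{"x": 0,"y": 0,"z": 0,"roll": 0,"hand": 0.6},{"x": 0,"y": 0,"z": 0,"roll": 0,"hand": 0.6},{"x": 0,"y": 0,"z": 0,"roll": 0,"hand": 0.6}]}}

```text
time: 10.0
tcp_pos: [0.4501, 0.1783, 0.0469]
orientation: [0.001, 0.0, 1.0, 0.0]
wrist_force: [-0.9, -3.1, 7.8]
width: 0.0264
```

Call:
{"fn": "step_arm", "kwargs": {"series": [{"x": 0,"y": 0,"z": -0.01,"roll": 0,"hand": 0.6},{"x": 0,"y": 0,"z": -0.02,"roll": 0,"hand": 0.6},{"x": 0,"y": 0,"z": -0.03,"roll": 0,"hand": 0.6},{"x": 0,"y": 0,"z": -0.03,"roll": 0,"hand": 0.6},{"x": 0,"y": 0,"z": -0.03,"roll": 0,"hand": 0.6},{"x": 0,"y": 0,"z": 0,"roll": 0,"hand": 0.6},{"x": 0,"y": 0,"z": 0,"roll": 0,"hand": 0.6}]}}

```text
time: 10.7
tcp_pos: [0.4492, 0.1783, 0.1661]
orientation: [0.0, 0.0, 1.0, 0.0]
wrist_force: [0.1, -0.1, 0.5]
width: 0.0267
```

Call:
{"fn": "step_arm", "kwargs": {"series": [{"x": -0.0018,"y": -0.0405,"z": 0,"roll": 0,"hand": 0.6},{"x": -0.0018,"y": -0.0405,"z": 0,"roll": 0,"hand": 0.6},{"x": -0.0018,"y": -0.0405,"z": 0,"roll": 0,"hand": 0.6},{"x": -0.0018,"y": -0.0405,"z": 0,"roll": 0,"hand": 0.6},{"x": -0.0018,"y": -0.0405,"z": 0,"roll": 0,"hand": 0.6},{"x": -0.0018,"y": -0.0405,"z": 0,"roll": 0,"hand": 0.6},{"x": -0.0018,"y": -0.0405,"z": 0,"roll": 0,"hand": 0.6},{"x": -0.0018,"y": -0.0405,"z": 0,"roll": 0,"hand": 0.6},{"x": -0.0018,"y": -0.0405,"z": 0,"roll": 0,"hand": 0.6},{"x": 0,"y": 0,"z": 0,"roll": 0,"hand": 0.6},{"x": 0,"y": 0,"z": 0,"roll": 0,"hand": 0.6},{"x": 0,"y": 0,"z": 0,"roll": 0,"hand": 0.6}]}}

```text
time: 11.9
tcp_pos: [0.4651, -0.1851, 0.165]
orientation: [-0.001, -0.0, 1.0, 0.001]
wrist_force: [0.3, 0.5, -1.0]
width: 0.0264
```

```bash
cat >> h.py <<'E'
def held(x,y,lo=.09,hi=.2):
    c=eyes.capture('scene');P=pts(c,np.ones((480,640),bool));I=c['img'][c['z_map']>0].astype(int)
    m=(abs(P[:,1]-y)<.04)&(abs(P[:,0]-x)<.04)&(P[:,2]>lo)&(P[:,2]<hi)&(I.min(1)>110)&(I.max(1)-I.min(1)<60)
    q=P[m];print(len(q),q.min(0) if len(q) else '',q.max(0) if len(q) else '');return c
E
python3 - <<'E'
from h import *
c=held(.465,-.186);cv2.imwrite('pics/s5.png',cv2.resize(c['img'][120:330,250:450],None,fx=2.8,fy=2.8,interpolation=2))
E
```

```text
0
```

View pics/s5.png

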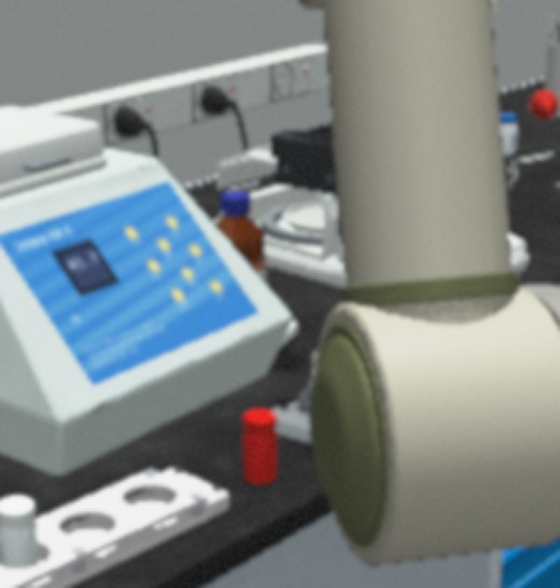

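The arm hides the gripper here, but the 26.4 mm width shows the vial is held. Lowering and releasing.

Call:
{"fn": "step_arm", "kwargs": {"series": [{"x": 0,"y": 0,"z": 0.03,"roll": 0,"hand": 0.6},{"x": 0,"y": 0,"z": 0.03,"roll": 0,"hand": 0.6},{"x": 0,"y": 0,"z": 0.02,"roll": 0,"hand": 0.6},{"x": 0,"y": 0,"z": 0.02,"roll": 0,"hand": 0.6},{"x": 0,"y": 0,"z": 0.01,"roll": 0,"hand": 0.6},{"x": 0,"y": 0,"z": 0.005,"roll": 0,"hand": 0.6},{"x": 0,"y": 0,"z": 0,"roll": 0,"hand": 0.6},{"x": 0,"y": 0,"z": 0,"roll": 0,"hand": 0.6}]}}

```text
time: 12.75
tcp_pos: [0.4658, -0.1863, 0.0515]
orientation: [0.001, 0.0, 1.0, -0.0]
wrist_force: [-0.0, -0.5, -0.1]
width: 0.0265
```

Call:
{"fn": "step_arm", "kwargs": {"series": [{"x": 0,"y": 0,"z": 0,"roll": 0,"hand": 0.3},{"x": 0,"y": 0,"z": 0,"roll": 0,"hand": 0.2},{"x": 0,"y": 0,"z": 0,"roll": 0,"hand": 0.1},{"x": 0,"y": 0,"z": 0,"roll": 0,"hand": 0.05},{"x": 0,"y": 0,"z": 0,"roll": 0,"hand": 0.05},{"x": 0,"y": 0,"z": 0,"roll": 0,"hand": 0.05},{"x": 0,"y": 0,"z": -0.015,"roll": 0,"hand": 0.05},{"x": 0,"y": 0,"z": -0.02,"roll": 0,"hand": 0.05},{"x": 0,"y": 0,"z": -0.04,"roll": 0,"hand": 0.05},{"x": 0,"y": 0,"z": -0.04,"roll": 0,"hand": 0.05},{"x": 0,"y": 0,"z": 0,"roll": 0,"hand": 0.05}]}}

```text
time: 13.85
tcp_pos: [0.4671, -0.1873, 0.1704]
orientation: [0.004, 0.0, 1.0, -0.003]
wrist_force: [0.1, -0.4, -0.1]
width: 0.0421
```

Call:
{"fn": "step_arm", "kwargs": {"series": [{"x": 0.0014,"y": 0.0425,"z": 0,"roll": 0,"hand": 0.01},{"x": 0.0014,"y": 0.0425,"z": 0,"roll": 0,"hand": 0.01},{"x": 0.0014,"y": 0.0425,"z": 0,"roll": 0,"hand": 0.01},{"x": 0.0014,"y": 0.0425,"z": 0,"roll": 0,"hand": 0.01},{"x": 0.0014,"y": 0.0425,"z": 0,"roll": 0,"hand": 0.01},{"x": 0.0014,"y": 0.0425,"z": 0,"roll": 0,"hand": 0.01},{"x": 0.0014,"y": 0.0425,"z": 0,"roll": 0,"hand": 0.01},{"x": 0.0014,"y": 0.0425,"z": 0,"roll": 0,"hand": 0.01},{"x": 0.0014,"y": 0.0425,"z": 0,"roll": 0,"hand": 0.01},{"x": 0.0014,"y": 0.0425,"z": 0,"roll": 0,"hand": 0.01},{"x": 0,"y": 0,"z": 0.03,"roll": 0,"hand": 0.01},{"x": 0,"y": 0,"z": 0.035,"roll": 0,"hand": 0.01},{"x": 0,"y": 0,"z": 0,"roll": 0,"hand": 0.01},{"x": 0,"y": 0,"z": 0,"roll": 0,"hand": 0.01}]}}

```text
time: 15.25
tcp_pos: [0.4516, 0.2387, 0.1009]
orientation: [-0.0, 0.0, 1.0, -0.0]
wrist_force: [-0.0, -0.6, 0.5]
width: 0.0436
```

Run:
```python
from h import *
c=vials('scene');a=c['img'][180:350,180:430];vials('top')
cv2.imwrite('pics/s6.png',cv2.resize(a,None,fx=3,fy=3,interpolation=2))
```

```text
scene 0.302 [0.4547 0.3015] top 0.0607 ext [0.027 0.026 0.012]; 0.24 [0.4508 0.238 ] top 0.0606 ext [0.026 0.027 0.012]; -0.125 [ 0.4571 -0.1239] top 0.0621 ext [0.025 0.028 0.014]; -0.187 [ 0.4644 -0.1841] top 0.0622 ext [0.028 0.028 0.015]; 
top -0.125 [ 0.4603 -0.1236] top 0.0648 ext [0.026 0.024 0.02 ]; -0.187 [ 0.4661 -0.1847] top 0.0640 ext [0.026 0.024 0.018];
```

View pics/s6.png

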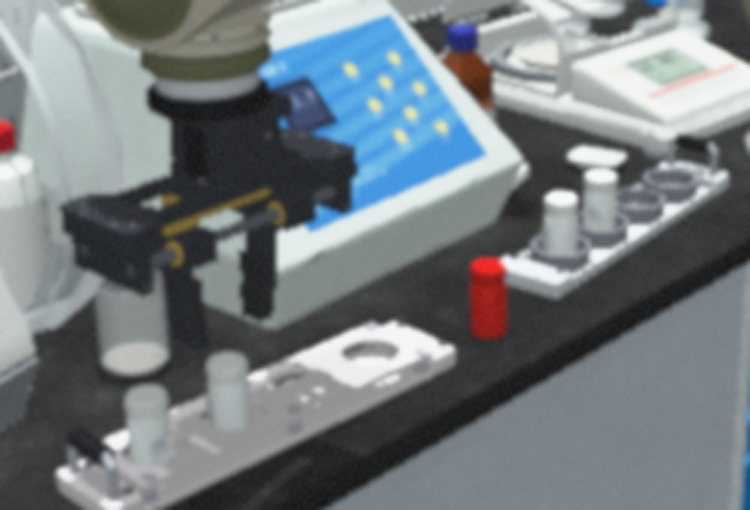

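Two vials stand upright in the tray at (562,225) and (600,205), tops about 62 mm. Next is the second vial from the rack handle.

Call:
{"fn": "step_arm", "kwargs": {"series": [{"x": 0,"y": 0,"z": 0.02,"roll": 0,"hand": 0.01},{"x": 0,"y": 0,"z": 0.02,"roll": 0,"hand": 0.01},{"x": 0,"y": 0,"z": 0.014,"roll": 0,"hand": 0.01},{"x": 0,"y": 0,"z": 0,"roll": 0,"hand": 0.01},{"x": 0,"y": 0,"z": 0,"roll": 0,"hand": 0.6},{"x": 0,"y": 0,"z": 0,"roll": 0,"hand": 0.6},{"x": 0,"y": 0,"z": 0,"roll": 0,"hand": 0.6},{"x": 0,"y": 0,"z": 0,"roll": 0,"hand": 0.6},{"x": 0,"y": 0,"z": 0,"roll": 0,"hand": 0.6},{"x": 0,"y": 0,"z": 0,"roll": 0,"hand": 0.6}]}}

```text
time: 16.35
tcp_pos: [0.4523, 0.2389, 0.0479]
orientation: [0.001, 0.0, 1.0, 0.0]
wrist_force: [-0.6, -0.5, 7.0]
width: 0.0262
```

Call:
{"fn": "step_arm", "kwargs": {"series": [{"x": 0,"y": 0,"z": -0.01,"roll": 0,"hand": 0.6},{"x": 0,"y": 0,"z": -0.02,"roll": 0,"hand": 0.6},{"x": 0,"y": 0,"z": -0.03,"roll": 0,"hand": 0.6},{"x": 0,"y": 0,"z": -0.03,"roll": 0,"hand": 0.6},{"x": 0,"y": 0,"z": -0.03,"roll": 0,"hand": 0.6},{"x": 0,"y": 0,"z": 0,"roll": 0,"hand": 0.6},{"x": 0,"y": 0,"z": 0,"roll": 0,"hand": 0.6}]}}

```text
time: 17.05
tcp_pos: [0.4515, 0.2388, 0.1671]
orientation: [0.0, 0.0, 1.0, 0.0]
wrist_force: [1.1, 0.3, 0.1]
width: 0.0264
```

Call:
{"fn": "step_arm", "kwargs": {"series": [{"x": -0.0017,"y": -0.0405,"z": 0,"roll": 0,"hand": 0.6},{"x": -0.0017,"y": -0.0405,"z": 0,"roll": 0,"hand": 0.6},{"x": -0.0017,"y": -0.0405,"z": 0,"roll": 0,"hand": 0.6},{"x": -0.0017,"y": -0.0405,"z": 0,"roll": 0,"hand": 0.6},{"x": -0.0017,"y": -0.0405,"z": 0,"roll": 0,"hand": 0.6},{"x": -0.0017,"y": -0.0405,"z": 0,"roll": 0,"hand": 0.6},{"x": -0.0017,"y": -0.0405,"z": 0,"roll": 0,"hand": 0.6},{"x": -0.0017,"y": -0.0405,"z": 0,"roll": 0,"hand": 0.6},{"x": -0.0017,"y": -0.0405,"z": 0,"roll": 0,"hand": 0.6},{"x": -0.0017,"y": -0.0405,"z": 0,"roll": 0,"hand": 0.6},{"x": -0.0017,"y": -0.0405,"z": 0,"roll": 0,"hand": 0.6},{"x": -0.0017,"y": -0.0405,"z": 0,"roll": 0,"hand": 0.6},{"x": 0,"y": 0,"z": 0,"roll": 0,"hand": 0.6},{"x": 0,"y": 0,"z": 0,"roll": 0,"hand": 0.6},{"x": 0,"y": 0,"z": 0,"roll": 0,"hand": 0.6}]}}

```text
time: 18.55
tcp_pos: [0.4716, -0.246, 0.166]
orientation: [-0.001, -0.0, 1.0, 0.001]
wrist_force: [-0.8, 0.5, 0.8]
width: 0.0268
```

Call:
{"fn": "step_arm", "kwargs": {"series": [{"x": 0,"y": -0.001,"z": 0.03,"roll": 0,"hand": 0.6},{"x": 0,"y": 0,"z": 0.03,"roll": 0,"hand": 0.6},{"x": 0,"y": 0,"z": 0.02,"roll": 0,"hand": 0.6},{"x": 0,"y": 0,"z": 0.02,"roll": 0,"hand": 0.6},{"x": 0,"y": 0,"z": 0.01,"roll": 0,"hand": 0.6},{"x": 0,"y": 0,"z": 0.005,"roll": 0,"hand": 0.6},{"x": 0,"y": 0,"z": 0,"roll": 0,"hand": 0.6},{"x": 0,"y": 0,"z": 0,"roll": 0,"hand": 0.6}]}}

```text
time: 19.35
tcp_pos: [0.4722, -0.2482, 0.0525]
orientation: [0.0, -0.0, 1.0, -0.0]
wrist_force: [0.2, -0.7, -0.1]
width: 0.0264
```

Call:
{"fn": "step_arm", "kwargs": {"series": [{"x": 0,"y": 0,"z": 0,"roll": 0,"hand": 0.3},{"x": 0,"y": 0,"z": 0,"roll": 0,"hand": 0.2},{"x": 0,"y": 0,"z": 0,"roll": 0,"hand": 0.1},{"x": 0,"y": 0,"z": 0,"roll": 0,"hand": 0.05},{"x": 0,"y": 0,"z": 0,"roll": 0,"hand": 0.05},{"x": 0,"y": 0,"z": 0,"roll": 0,"hand": 0.05},{"x": 0,"y": 0,"z": -0.015,"roll": 0,"hand": 0.05},{"x": 0,"y": 0,"z": -0.02,"roll": 0,"hand": 0.05},{"x": 0,"y": 0,"z": -0.04,"roll": 0,"hand": 0.05},{"x": 0,"y": 0,"z": -0.04,"roll": 0,"hand": 0.05},{"x": 0,"y": 0,"z": 0,"roll": 0,"hand": 0.05}]}}

```text
time: 20.45
tcp_pos: [0.4734, -0.2495, 0.1716]
orientation: [0.003, 0.0, 1.0, -0.003]
wrist_force: [0.2, -0.4, -0.6]
width: 0.0418
```

Call:
{"fn": "step_arm", "kwargs": {"series": [{"x": 0.0013,"y": 0.0423,"z": 0,"roll": 0,"hand": 0.15},{"x": 0.0013,"y": 0.0423,"z": 0,"roll": 0,"hand": 0.15},{"x": 0.0013,"y": 0.0423,"z": 0,"roll": 0,"hand": 0.15},{"x": 0.0013,"y": 0.0423,"z": 0,"roll": 0,"hand": 0.15},{"x": 0.0013,"y": 0.0423,"z": 0,"roll": 0,"hand": 0.15},{"x": 0.0013,"y": 0.0423,"z": 0,"roll": 0,"hand": 0.15},{"x": 0.0013,"y": 0.0423,"z": 0,"roll": 0,"hand": 0.15},{"x": 0.0013,"y": 0.0423,"z": 0,"roll": 0,"hand": 0.15},{"x": 0.0013,"y": 0.0423,"z": 0,"roll": 0,"hand": 0.15},{"x": 0.0013,"y": 0.0423,"z": 0,"roll": 0,"hand": 0.15},{"x": 0.0013,"y": 0.0423,"z": 0,"roll": 0,"hand": 0.15},{"x": 0.0013,"y": 0.0423,"z": 0,"roll": 0,"hand": 0.15},{"x": 0.0013,"y": 0.0423,"z": 0,"roll": 0,"hand": 0.15},{"x": 0,"y": 0,"z": 0,"roll": -7.5,"hand": 0.15},{"x": 0,"y": 0,"z": 0,"roll": -7.5,"hand": 0.15},{"x": 0,"y": 0,"z": 0,"roll": -7.5,"hand": 0.15},{"x": 0,"y": 0,"z": 0,"roll": -7.5,"hand": 0.15},{"x": 0,"y": 0,"z": 0,"roll": 0,"hand": 0.15},{"x": 0,"y": 0,"z": 0,"roll": 0,"hand": 0.15}]}}

```text
time: 22.35
tcp_pos: [0.455, 0.3016, 0.1662]
orientation: [-0.0, -0.257, 0.966, -0.0]
wrist_force: [0.0, -0.9, 1.5]
width: 0.0378
```

Run:
```python
from h import *
c=vials('scene');a=c['img'][180:360,180:430];vials('top')
cv2.imwrite('pics/s7.png',cv2.resize(a,None,fx=3,fy=3,interpolation=2))
P=pts(c,np.ones((480,640),bool));I=c['img'][c['z_map']>0].astype(int)
m=(P[:,1]>.32)&(P[:,1]<.38)&(P[:,0]>.42)&(P[:,0]<.5)&(P[:,2]>.038)&(P[:,2]<.056)&(I.max(1)<90)
q=P[m];print('bow',len(q),q.min(0),q.max(0),np.percentile(q[:,1],[10,50,90]))
```

```text
scene 0.302 [0.4548 0.3017] top 0.0606 ext [0.026 0.027 0.012]; -0.125 [ 0.4575 -0.1238] top 0.0621 ext [0.025 0.03  0.013]; -0.187 [ 0.4642 -0.1843] top 0.0626 ext [0.027 0.027 0.014]; -0.249 [ 0.4711 -0.2472] top 0.0620 ext [0.027 0.027 0.012]; 
top -0.125 [ 0.4603 -0.1235] top 0.0646 ext [0.026 0.024 0.017]; -0.187 [ 0.4661 -0.1842] top 0.0645 ext [0.026 0.025 0.019]; -0.249 [ 0.4731 -0.247 ] top 0.0640 ext [0.024 0.026 0.019]; 
bow 103 [0.43845593 0.34099058 0.03803083] [0.48046121 0.35365959 0.05061325] [0.34397286 0.34969098 0.35219973]
```

View pics/s7.png

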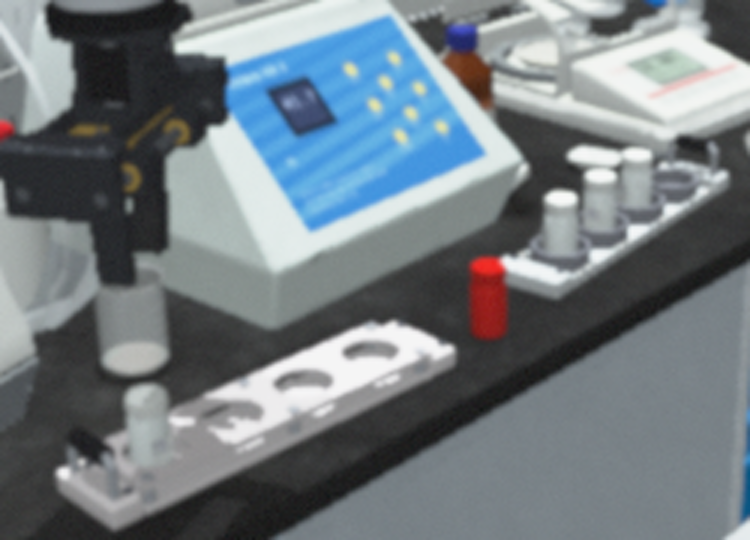

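Three vials stand in the tray, and the last one by the rack handle is at (148,425). With the jaws turned 30° the finger corner reaches about 36 mm towards the bow, whose inner edge is 39–40 mm away. I'll go down slowly and watch the force.

Call:
{"fn": "step_arm", "kwargs": {"series": [{"x": 0,"y": -0.001,"z": 0.03,"roll": 0,"hand": 0.15},{"x": 0,"y": 0,"z": 0.03,"roll": 0,"hand": 0.15},{"x": 0,"y": 0,"z": 0.03,"roll": 0,"hand": 0.15},{"x": 0,"y": 0,"z": 0,"roll": 0,"hand": 0.15},{"x": 0,"y": 0,"z": 0,"roll": 0,"hand": 0.15}]}}

```text
time: 22.95
tcp_pos: [0.4558, 0.3009, 0.0774]
orientation: [0.0, -0.258, 0.966, 0.0]
wrist_force: [1.0, -0.8, 0.9]
width: 0.0375
```

Run:
```python
from h import *
c=eyes.capture('scene');a=c['img'][240:370,180:310]
cv2.imwrite('pics/s8.png',cv2.resize(a,None,fx=4.5,fy=4.5,interpolation=2))
```

```text
(no output)
```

View pics/s8.png

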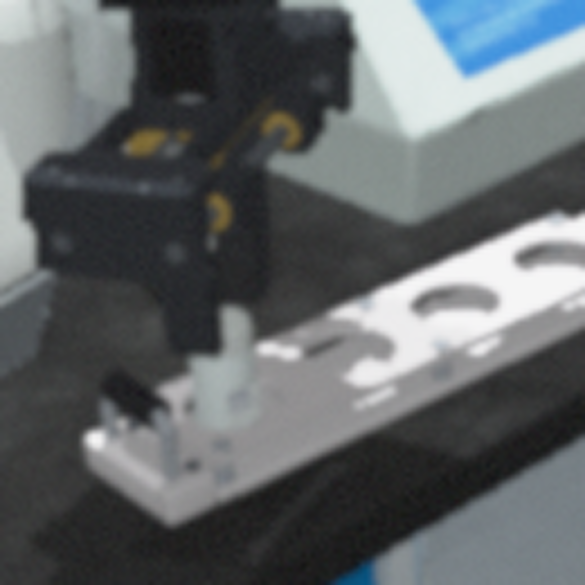

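The finger at (190,330) is clear of the bow (135,400) and its post (170,450). Continuing down.

Call:
{"fn": "step_arm", "kwargs": {"series": [{"x": 0,"y": 0,"z": 0.01,"roll": 0,"hand": 0.15},{"x": 0,"y": 0,"z": 0.01,"roll": 0,"hand": 0.15},{"x": 0,"y": 0,"z": 0.008,"roll": 0,"hand": 0.15},{"x": 0,"y": 0,"z": 0,"roll": 0,"hand": 0.15}]}}

```text
time: 23.4
tcp_pos: [0.455, 0.3006, 0.0475]
orientation: [-0.001, -0.259, 0.966, -0.0]
wrist_force: [-0.0, -0.3, 0.1]
width: 0.0377
```

Call:
{"fn": "step_arm", "kwargs": {"series": [{"x": 0,"y": 0,"z": 0,"roll": 0,"hand": 0.6},{"x": 0,"y": 0,"z": 0,"roll": 0,"hand": 0.6},{"x": 0,"y": 0,"z": 0,"roll": 0,"hand": 0.6},{"x": 0,"y": 0,"z": 0,"roll": 0,"hand": 0.6},{"x": 0,"y": 0,"z": 0,"roll": 0,"hand": 0.6},{"x": 0,"y": 0,"z": 0,"roll": 0,"hand": 0.6}]}}

```text
time: 24.0
tcp_pos: [0.4557, 0.3009, 0.0489]
orientation: [0.0, -0.259, 0.966, 0.0]
wrist_force: [0.0, 0.9, 0.3]
width: 0.0268
```

Call:
{"fn": "step_arm", "kwargs": {"series": [{"x": 0,"y": 0,"z": -0.01,"roll": 0,"hand": 0.6},{"x": 0,"y": 0,"z": -0.02,"roll": 0,"hand": 0.6},{"x": 0,"y": 0,"z": -0.03,"roll": 0,"hand": 0.6},{"x": 0,"y": 0,"z": -0.03,"roll": 0,"hand": 0.6},{"x": 0,"y": 0,"z": -0.03,"roll": 0,"hand": 0.6},{"x": 0,"y": 0,"z": 0,"roll": 0,"hand": 0.6},{"x": 0,"y": 0,"z": 0,"roll": 7.5,"hand": 0.6},{"x": 0,"y": 0,"z": 0,"roll": 7.5,"hand": 0.6},{"x": 0,"y": 0,"z": 0,"roll": 7.5,"hand": 0.6},{"x": 0,"y": 0,"z": 0,"roll": 7.5,"hand": 0.6},{"x": 0,"y": 0,"z": 0,"roll": 0,"hand": 0.6},{"x": 0,"y": 0,"z": 0,"roll": 0,"hand": 0.6}]}}

```text
time: 25.2
tcp_pos: [0.4554, 0.3007, 0.1684]
orientation: [-0.0, -0.002, 1.0, -0.0]
wrist_force: [-0.2, -0.2, -0.8]
width: 0.0262
```

The last vial is held. At the tray-handle cup I'll turn the jaws nearly across the tray to stay clear of its bow; only low things lie behind there.

Call:
{"fn": "step_arm", "kwargs": {"series": [{"x": -0.0015,"y": -0.0407,"z": 0,"roll": 0,"hand": 0.6},{"x": -0.0015,"y": -0.0407,"z": 0,"roll": 0,"hand": 0.6},{"x": -0.0015,"y": -0.0407,"z": 0,"roll": 0,"hand": 0.6},{"x": -0.0015,"y": -0.0407,"z": 0,"roll": 0,"hand": 0.6},{"x": -0.0015,"y": -0.0407,"z": 0,"roll": 0,"hand": 0.6},{"x": -0.0015,"y": -0.0407,"z": 0,"roll": 0,"hand": 0.6},{"x": -0.0015,"y": -0.0407,"z": 0,"roll": 0,"hand": 0.6},{"x": -0.0015,"y": -0.0407,"z": 0,"roll": 0,"hand": 0.6},{"x": -0.0015,"y": -0.0407,"z": 0,"roll": 0,"hand": 0.6},{"x": -0.0015,"y": -0.0407,"z": 0,"roll": 0,"hand": 0.6},{"x": -0.0015,"y": -0.0407,"z": 0,"roll": 0,"hand": 0.6},{"x": -0.0015,"y": -0.0407,"z": 0,"roll": 0,"hand": 0.6},{"x": -0.0015,"y": -0.0407,"z": 0,"roll": 0,"hand": 0.6},{"x": -0.0015,"y": -0.0407,"z": 0,"roll": 0,"hand": 0.6},{"x": -0.0015,"y": -0.0407,"z": 0,"roll": 0,"hand": 0.6},{"x": 0,"y": 0,"z": 0,"roll": 0,"hand": 0.6},{"x": 0,"y": 0,"z": 0,"roll": 0,"hand": 0.6}]}}

```text
time: 26.9
tcp_pos: [0.4776, -0.3098, 0.1682]
orientation: [-0.0, -0.0, 1.0, 0.0]
wrist_force: [-0.3, -0.4, -0.8]
width: 0.0266
```

Call:
{"fn": "step_arm", "kwargs": {"series": [{"x": 0,"y": 0,"z": 0,"roll": 8,"hand": 0.6},{"x": 0,"y": 0,"z": 0,"roll": 8,"hand": 0.6},{"x": 0,"y": 0,"z": 0,"roll": 8,"hand": 0.6},{"x": 0,"y": 0,"z": 0,"roll": 8,"hand": 0.6},{"x": 0,"y": 0,"z": 0,"roll": 8,"hand": 0.6},{"x": 0,"y": 0,"z": 0,"roll": 8,"hand": 0.6},{"x": 0,"y": 0,"z": 0,"roll": 8,"hand": 0.6},{"x": 0,"y": 0,"z": 0,"roll": 8,"hand": 0.6},{"x": 0,"y": 0,"z": 0,"roll": 8,"hand": 0.6},{"x": 0,"y": 0,"z": 0,"roll": 0,"hand": 0.6},{"x": 0,"y": 0,"z": 0,"roll": 0,"hand": 0.6}]}}

```text
time: 28.0
tcp_pos: [0.478, -0.3087, 0.1688]
orientation: [-0.0, 0.586, 0.811, 0.0]
wrist_force: [-0.1, 0.0, -0.6]
width: 0.0266
```

Run:
```python
from h import *
for n in('scene','top'):
    c=eyes.capture(n);a=c['img'][120:300,250:470] if n=='scene' else c['img'][150:330,320:540]
    cv2.imwrite(f'pics/{n}9.png',cv2.resize(a,None,fx=3,fy=3,interpolation=2))
```

```text
(no output)
```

View pics/scene9.png

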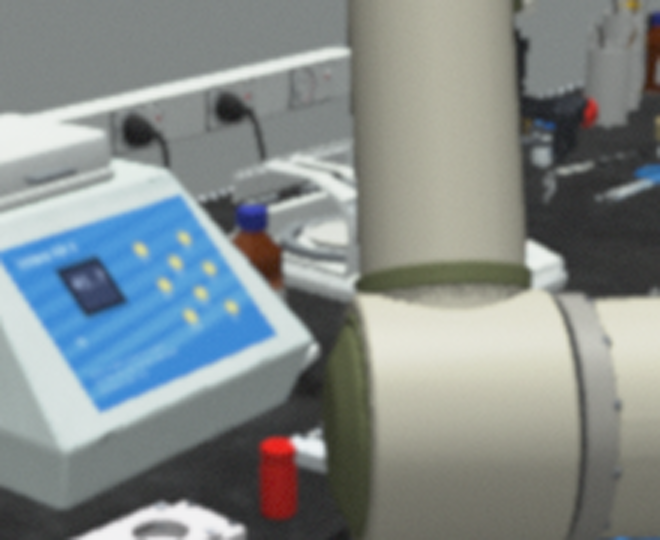

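View pics/top9.png

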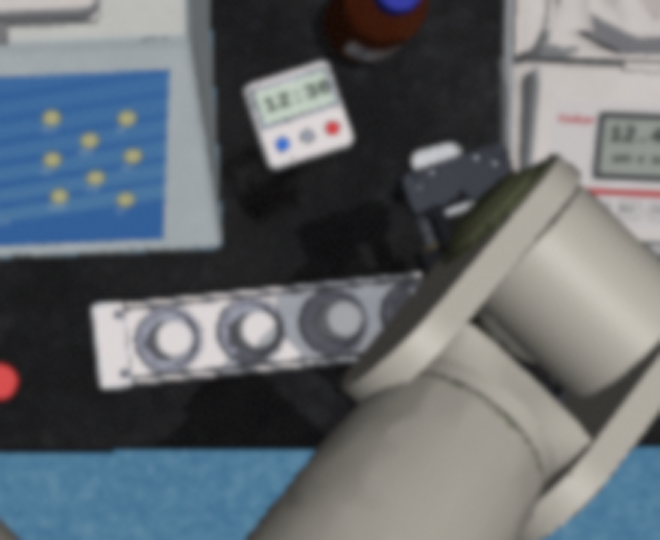

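The gripper is clear of the timer and balance, and its body will stay at least 80 mm above the boat. Lowering.

Call:
{"fn": "step_arm", "kwargs": {"series": [{"x": 0,"y": 0,"z": 0.03,"roll": 0,"hand": 0.6},{"x": 0,"y": 0,"z": 0.03,"roll": 0,"hand": 0.6},{"x": 0,"y": 0,"z": 0.02,"roll": 0,"hand": 0.6},{"x": 0,"y": 0,"z": 0.02,"roll": 0,"hand": 0.6},{"x": 0,"y": 0,"z": 0.01,"roll": 0,"hand": 0.6},{"x": 0,"y": 0,"z": 0.006,"roll": 0,"hand": 0.6},{"x": 0,"y": 0,"z": 0,"roll": 0,"hand": 0.6},{"x": 0,"y": 0,"z": 0,"roll": 0,"hand": 0.6}]}}

```text
time: 28.9
tcp_pos: [0.4782, -0.3099, 0.0535]
orientation: [0.001, 0.588, 0.809, -0.0]
wrist_force: [-0.2, -0.5, -0.9]
width: 0.0262
```

Call:
{"fn": "step_arm", "kwargs": {"series": [{"x": 0,"y": 0,"z": 0,"roll": 0,"hand": 0.3},{"x": 0,"y": 0,"z": 0,"roll": 0,"hand": 0.2},{"x": 0,"y": 0,"z": 0,"roll": 0,"hand": 0.1},{"x": 0,"y": 0,"z": 0,"roll": 0,"hand": 0.05},{"x": 0,"y": 0,"z": 0,"roll": 0,"hand": 0.05},{"x": 0,"y": 0,"z": 0,"roll": 0,"hand": 0.05},{"x": 0,"y": 0,"z": -0.015,"roll": 0,"hand": 0.05},{"x": 0,"y": 0,"z": -0.02,"roll": 0,"hand": 0.05},{"x": 0,"y": 0,"z": -0.04,"roll": 0,"hand": 0.05},{"x": 0,"y": 0,"z": -0.045,"roll": 0,"hand": 0.05},{"x": 0,"y": 0,"z": 0,"roll": 0,"hand": 0.05},{"x": 0,"y": 0,"z": -0.02,"roll": -8,"hand": 0.05},{"x": 0,"y": 0,"z": 0,"roll": -8,"hand": 0.05},{"x": 0,"y": 0,"z": 0,"roll": -8,"hand": 0.05},{"x": 0,"y": 0,"z": 0,"roll": -8,"hand": 0.05},{"x": 0,"y": 0,"z": 0,"roll": -8,"hand": 0.05},{"x": 0,"y": 0,"z": 0,"roll": -8,"hand": 0.05},{"x": 0,"y": 0,"z": 0,"roll": -8,"hand": 0.05},{"x": 0,"y": 0,"z": 0,"roll": -8,"hand": 0.05},{"x": 0,"y": 0,"z": 0,"roll": -8,"hand": 0.05}]}}

```text
time: 30.9
tcp_pos: [0.4778, -0.3096, 0.1921]
orientation: [-0.0, -0.003, 1.0, 0.0]
wrist_force: [-0.3, 0.3, -0.5]
width: 0.0425
```

Call:
{"fn": "step_arm", "kwargs": {"series": [{"x": 0.002,"y": 0.044,"z": 0,"roll": 0,"hand": 0.05},{"x": 0.002,"y": 0.044,"z": 0,"roll": 0,"hand": 0.05},{"x": 0.002,"y": 0.044,"z": 0,"roll": 0,"hand": 0.05},{"x": 0.002,"y": 0.044,"z": 0,"roll": 0,"hand": 0.05},{"x": 0.002,"y": 0.044,"z": 0,"roll": 0,"hand": 0.05},{"x": 0.002,"y": 0.044,"z": 0,"roll": 0,"hand": 0.05},{"x": 0.002,"y": 0.044,"z": 0,"roll": 0,"hand": 0.05},{"x": 0.002,"y": 0.044,"z": 0,"roll": 0,"hand": 0.05},{"x": 0.002,"y": 0.044,"z": 0,"roll": 0,"hand": 0.05},{"x": 0.002,"y": 0.044,"z": 0,"roll": 0,"hand": 0.05},{"x": 0.002,"y": 0.044,"z": 0,"roll": 0,"hand": 0.05},{"x": 0,"y": 0,"z": 0,"roll": 0,"hand": 0.05}]}}

```text
time: 32.1
tcp_pos: [0.4551, 0.1782, 0.1922]
orientation: [-0.0, -0.002, 1.0, 0.0]
wrist_force: [-0.4, -0.2, -0.3]
width: 0.0417
```

Run:
```python
from h import *
c=vials('scene')['img'][180:350,180:430];d=vials('top')['img'][160:310,320:520]
cv2.imwrite('pics/s10.png',cv2.resize(c,None,fx=3,fy=3,interpolation=2));cv2.imwrite('pics/t10.png',cv2.resize(d,None,fx=3.8,fy=3.8,interpolation=2))
detect(['weigh_boat','timer','beaker','cup_1'])
```

```text
scene -0.125 [ 0.4579 -0.123 ] top 0.0621 ext [0.027 0.024 0.015]; -0.187 [ 0.4644 -0.1845] top 0.0621 ext [0.027 0.029 0.014]; -0.249 [ 0.4722 -0.2483] top 0.0620 ext [0.027 0.031 0.014]; -0.311 [ 0.4767 -0.3099] top 0.0620 ext [0.024 0.026 0.014]; 
top -0.125 [ 0.4602 -0.1236] top 0.0640 ext [0.026 0.025 0.017]; -0.187 [ 0.4661 -0.1846] top 0.0642 ext [0.026 0.024 0.016]; -0.249 [ 0.4731 -0.2471] top 0.0642 ext [0.024 0.025 0.019]; -0.311 [ 0.4793 -0.3102] top 0.0638 ext [0.024 0.026 0.017]; 
top weigh_boat 0.68 [458.5, 197.4, 479.5, 219.0] ztop0.0122 topmid [ 0.5782 -0.3345  0.0118] med [ 0.5782 -0.3363  0.0042] 380
top timer 0.61 [403.9, 171.2, 441.5, 209.2] ztop0.0210 topmid [ 0.6277 -0.2256  0.0206] med [ 0.6275 -0.2247  0.0159] 842
top beaker 0.57 [209.2, 191.2, 239.6, 215.2] ztop0.0704 topmid [0.5914 0.2118 0.0879] med [0.5961 0.2177 0.0162] 590
top cup_1 0.76 [416.4, 249.3, 441.7, 265.2] ztop0.0434 topmid [ 0.4734 -0.2512  0.0568] med [ 0.4663 -0.243   0.0156] 264
top cup_1 0.7 [446.5, 246.3, 467.9, 266.2] ztop0.0243 topmid [ 0.4771 -0.3057  0.0227] med [ 0.4704 -0.3018  0.0123] 179
top cup_1 0.69 [365.5, 249.3, 387.7, 271.9] ztop0.0260 topmid [ 0.4598 -0.1248  0.043 ] med [ 0.459  -0.123   0.0141] 275
top cup_1 0.68 [391.5, 249.9, 415.3, 270.5] ztop0.0244 topmid [ 0.4648 -0.1842  0.023 ] med [ 0.4582 -0.1814  0.0142] 179
scene weigh_boat 0.49 [370.1, 232.9, 388.1, 236.1] ztop0.0098 topmid [ 0.5435 -0.3028  0.0296] med [ 0.5812 -0.3443  0.0058] 97
scene beaker 0.78 [212.5, 267.0, 237.2, 303.0] ztop0.0679 topmid [0.5905 0.2108 0.0664] med [0.5751 0.219  0.0446] 804
scene cup_1 0.6 [356.4, 263.0, 378.2, 273.2] ztop0.0212 topmid [ 0.4539 -0.1188  0.019 ] med [ 0.4457 -0.113   0.0155] 151
```

View pics/s10.png

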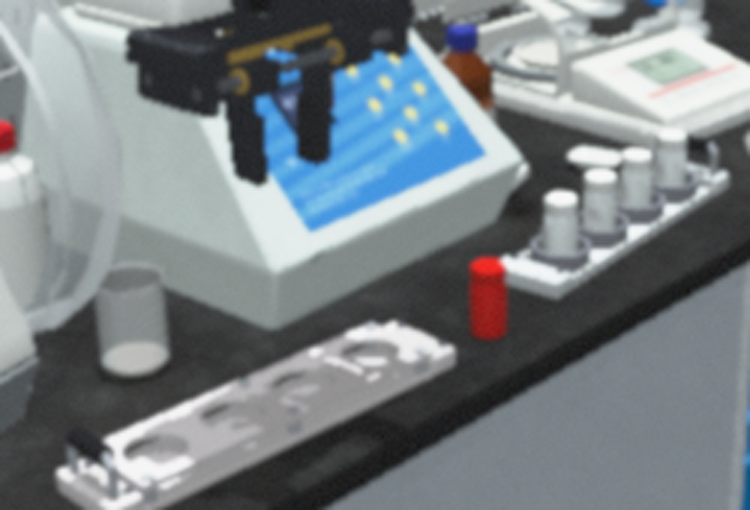

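View pics/t10.png

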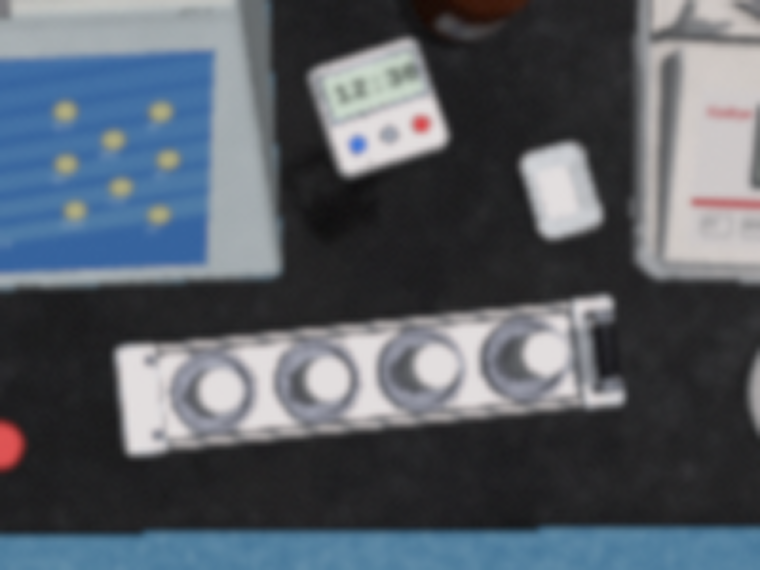

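All four vials stand upright in the cups with equal tops (62.0–62.1 mm in the scene view). The boat, timer and beaker are where they were, and the robot is clear. Handing in.

```bash
python3 -c "
from bench import manip
print(manip.finish_job())"
```

```text
the job is handed in; nothing more can be done
None
```

All four vials are in the sampler tray in the order asked, with the vial nearest the rack's handle in the cup nearest the tray's handle. I handed the job in at about 33 s of the 104 s allowed.

**Last checks:**
- **Vials:** all four stand upright in their cups. Their tops are at about 62 mm in the scene view and 64 mm in the top view, equal to each other within each view. The 63 mm expected on the cup floor lies between the two, within the camera calibration.
- **Bystanders:** the boat and beaker are within about 1 mm of where they started in the top view. The networks did not find the timer in the first pictures, so I could not compare it by number; it looks undisturbed and nothing came near it.
- **Arm:** the gripper is clear of everything. The largest wrist force I saw in the readings was about 8 N, while gripping vials.

**Disagreements and misses:**
- The networks labelled the boat and the tray handle as vials, and the rack handle as a timer. I rejected these from the pictures.
- The tray bow measured about 4 mm nearer the last cup than the stated 43 mm, so I placed the last vial with the jaws turned nearly across the tray.
- The vials were released about 1–3 mm above the cup floor and settled there.

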